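# Trip the pawl of the ratchet lift with the release rod

## Task

The dark chuck block stands on the raised platform of the small ratchet lift. Take the orange-handled steel release rod by its handle, pass its shaft under the red bar of the pawl and flick the bar well up, so that the pawl stays thrown back and the block sinks to the bottom, still standing on its platform; then lay the rod down on the table. Touch the lift with the rod only, never with the gripper.

Things in the scene. Friction and masses are not known exactly. Their poses are not given: they have to be found in the camera images.
- lift: ratchet lift, fixed: grey base 150 x 110 x 12 mm, two aluminium uprights, 182 mm high. Origin on the table, midway between the uprights; x axis from the pawl side (near the robot) to the platform side, within 18 degrees of straight ahead, z up. Base from x = -45 to +105 mm, uprights and pivot cheeks from x = -25 to +11 mm. A sliding carriage has rack teeth in front, an 86 x 84 mm platform behind
- pawl (a joint): angle of the red pawl (rad): 0 = hooked under the rack tooth; grows to 1.2 as its front bar is lifted. It lets go of the tooth at about 0.3 and is thrown back above 0.5. The pivot (along the lift's y, 16 mm in front of its origin, 135 mm above the table) is stiff: the pawl stays where it is left; lifting the bar takes 1 to 2 N
- pawl_bar (a point): middle of the pawl's front bar: red, round, 10 mm thick, 64 mm long, along the lift's y. At the start 135 mm above the table, 70 mm in front of the pivot, free below (base plate begins 41 mm behind it). Two side arms, 49 mm clear between them, join it to the pivot; the pawl's hook hangs between them, 50 mm behind the bar. The bar swings on a 70 mm radius, up and towards the uprights
- carriage (a joint): height of the carriage and platform above the bottom of their travel (m): about 0.060 at the start, 0 at the bottom. Once the pawl lets go it sinks by itself, damped, in 2 to 4 s
- platform_top (a point): middle of the top of the platform (black rubber pad), 50 mm behind the lift's origin
- block_centre (a point): centre of the chuck block, a round dark grey and white block 68 mm wide and 44 mm high; z axis up
- rod_grip (a point): centre of the release rod's handle: an orange square bar with two black bands, 70 x 18 x 18 mm, lying on the table (centre 9 mm up). x axis along the rod towards the tip; the rod balances inside the handle, 12 mm ahead of this point, and weighs 90 g
- rod_tip (a point): free end of the rod's steel shaft, 165 mm from the handle centre along its x axis; the shaft is 8 mm thick and on the handle's axis

How it is judged:
By the outcome, as a careful person would: the job done as asked, in the order asked, and still so for the second after the job is handed in, with the robot touching nothing.
It also fails if it takes over 45 s, if anything falls off the work surface, if the arm or the gripper's body presses on something with over 40 N, if the wrist force passes 120 N, or if a joint passes its speed limit or range.

## Robot

A 7-joint arm with a two-finger parallel gripper is mounted at the origin on a cart in front of the work surface, level with it; the furniture and walls round the work are solid. World frame = base frame: x ahead of the robot, y to its left, z up, the work surface at z = 0. Lengths are in m, angles in rad, forces in N, time in s.
With the tool pointing down it reaches from about 0.4 to 0.85 m from the base axis. Payload 10.4 kg.
Tool frame: the origin (TCP) lies at the very end of the fingers, on their centre line; the grasp point (between the pads) lies robot.grip_depth behind it (robot.grip_depth is the distance from the TCP to the grasp point, in m); z points along the fingers, y is the line along which they close (so a half turn about z gives the same grasp; the last joint's range is limited). The gripper opens to 87 mm and grips with 3 to 60 N. Pads are 19 mm wide; open, the fingers measure 117 mm over their backs; the gripper's body (75 mm by 190 mm) begins 51 mm behind the grasp point.
Start: joints at [-1.249, 0.332, -0.065, 1.46, 0.022, 1.35, -0.088], TCP at [0.211, 0.588, 0.223] pointing down, gripper open.
Joint ranges: [-2.6, 2.6], [-0.5, 2.12], [-1.47, 1.34], [0.16, 2.42], [-1.27, 4.41], [0.06, 2.06], [-2.6, 2.6]. Speed limits (rad/s): [2.22, 2.22, 2.79, 2.79, 3.14, 3.14, 3.14].

## Interface

Orientations are given as a unit quaternion [x, y, z, w].
In Python, from station import robot gives the robot as it stands.
- The arm moves only by the tool drive_tool, never from a script. Its argument "motion" is a list of rows, each a list of 7 numbers: the opening, from 0 (shut) to 1 (fully open), then the shift along the world's x, y, z in units of 0.05 m (1.0 is 0.05 m), then the turn, a rotation vector about the world's x, y, z in units of 30 degrees (1.0 is 30 degrees). A call has exactly 5 rows; each row shifts and turns the commanded pose from where the row before left it; what a row does not reach is not made up. A row lasts 1/10 s, in which the tool goes at most 50 mm and 8.59 degrees, less where a joint would pass 70% of its speed; a pose out of reach is approached as far as the arm can. A call with a number of a shift or a turn outside -1 to 1 is refused whole. A call with a gripper value outside its range is refused whole. The fingers move at their own pace and stop on an object; the grip force is fixed at half the most. Time passes only in rows, so rows that do not move let the fingers close, or fill a call up. It gives the time, the measured TCP pose, the force, the opening and the grip force at its end, in the units of the state.
- robot.read_state(): the state, without advancing time (a new reading comes with each control period).
- robot.camera(name): name is "scene" or "top" or "wrist"; returns a dict with "pixels" (480x640x3 uint8, red, green, blue), "range_z" (480x640 float32, m along the optical axis (not along the pixel's ray), 0 where there is no reading), "camera_matrix" (3x3 intrinsics, pixels), "rvec" (rotation vector, rad) and "tvec" (3), from world to camera coordinates, as OpenCV has them. Camera axes: x right, y down, z forward; pixel columns grow to the right and rows downward; lengths in m; the calibration is good to about 2 mm. The wrist camera is an equidistant fisheye: a pixel r from the principal point sees the ray r / f radians off the axis. A picture is of the moment at which its call begins.
- robot.finish_job(): hands the job in; it is judged then, once.
The state is a dict: "time_s": time; "joint_positions": joint angles; "joint_velocities": joint speeds; "tau": joint torques, N m; "position": TCP position; "tcp_rot": TCP orientation; "force": force on the tool from outside, world axes, zero at the start; "ft_torque": the same for the moment, N m; "width": finger opening in m; "gripper_force": force on a finger pad.
Only numpy, scipy, OpenCV 4.12 (cv2) and the standard library are available. Lean on these libraries where they do the work, as an engineer would, in place of code of your own. Each camera call takes 0.05 s, during which the arm holds its last target. There are 200 camera calls.

## Working session

There is one attempt and no reset: what is moved stays moved. The work goes in short steps, Python scripts to look and compute and a tool call to move; the robot and the scene stay as the last step left them, time stands still between calls to the robot, and variables do not carry over. Pictures are saved under pics/ and viewed, at most 10 in all, crops included, and the job is handed in when it is done.

Besides the shell and the picture viewer there is one more tool, called after ">>>" by a JSON object that holds its "name" and its "arguments". drive_tool: Moves the arm, as the interface text tells. Shifts and turns lie within -1 to 1; 1 stands for 0.05 m of shift or 30 degrees of turn. Its arguments: {"type":"object","properties":{"motion":{"type":"array","items":{"type":"array","items":{"type":"number"}}}},"required":["motion"]}

```bash
ls; mkdir -p pics; cat > h.py <<'E'
import numpy as np, cv2
from station import robot
def cloud(c):
    K=c["camera_matrix"];z=c["range_z"];v,u=np.indices(z.shape)
    P=np.stack([(u-K[0,2])/K[0,0]*z,(v-K[1,2])/K[1,1]*z,z],-1)
    R=cv2.Rodrigues(np.array(c["rvec"],float))[0]
    return (P-np.array(c["tvec"]).ravel())@R
def save(c,n): cv2.imwrite(n,c["pixels"][:,:,::-1])
E
python3 - <<'E'
from h import *
print(robot.grip_depth,robot.read_state())
for n in("top","scene"):
    c=robot.camera(n);save(c,f"pics/{n}0.png");W=cloud(c);np.savez(f"{n}0.npz",W=W,px=c["pixels"],z=c["range_z"])
    hsv=cv2.cvtColor(c["pixels"],cv2.COLOR_RGB2HSV);H,S,V=[hsv[...,i].astype(int) for i in range(3)]
    for nm,m in(("red",((H<5)|(H>172))&(S>150)&(V>60)),("orange",(H>7)&(H<20)&(S>150)&(V>90))):
        m&=(c["range_z"]>0); 
        k,l,st,ce=cv2.connectedComponentsWithStats(m.astype(np.uint8))
        for i in range(1,k):
            if st[i,4]>15: q=W[l==i];print(n,nm,st[i],ce[i].round(),np.median(q,0).round(3),q.min(0).round(3),q.max(0).round(3))
E
```

```text
pics
0.0187 {'time_s': 0.0, 'joint_positions': array([-1.24860654,  0.33291814, -0.06470214,  1.46095931,  0.02160359,
        1.34990875, -0.08848436]), 'joint_velocities': array([ 0.00136716,  0.00132242,  0.00152032,  0.00097551,  0.00034215,
        0.00022406, -0.00127187]), 'tau': array([ 1.49914060e-03, -6.23245454e+01,  2.57772335e-02, -3.89903355e+01,
       -6.12032181e-02,  3.96142085e-02,  1.57899531e-04]), 'position': array([0.21112003, 0.58783649, 0.22171647]), 'tcp_rot': array([ 1.71522567e-01,  9.85179907e-01, -7.43163275e-04, -9.26617118e-05]), 'force': array([ 0.08302151, -0.91027414,  0.48826456]), 'ft_torque': array([ 0.01564266,  0.01514506, -0.01792317]), 'gripper_force': 0.0, 'width': 0.08707860830783304}
top red [363 118  35  35 970] [380. 135.] [ 0.755 -0.19   0.141] [ 0.724 -0.236 -0.002] [ 0.784 -0.161  0.151]
top red [243 175  45  52 427] [266. 206.] [ 0.627 -0.004  0.139] [ 0.598 -0.034  0.135] [0.685 0.041 0.144]
top red [255 178  14  18 144] [262. 185.] [0.669 0.009 0.139] [0.657 0.    0.102] [0.679 0.02  0.145]
top red [135 379  26   5  88] [148. 381.]
[... 476 characters left out ...]
.013] [ 0.445 -0.232  0.022]
scene red [271 185  47  26 461] [294. 198.] [0.653 0.006 0.137] [ 0.596 -0.033  0.002] [0.816 0.24  0.143]
scene red [387 196  32  19 468] [402. 205.] [ 0.758 -0.185  0.141] [ 0.722 -0.218 -0.002] [1.012e+00 1.000e-03 1.470e-01]
scene red [109 263  12  12  52] [114. 269.] [0.322 0.237 0.006] [ 0.318  0.213 -0.   ] [0.328 0.261 0.009]
scene red [ 98 267  13  12  51] [104. 273.] [0.301 0.236 0.008] [0.297 0.211 0.005] [0.307 0.262 0.01 ]
scene orange [310 331  29  24 287] [324. 342.] [ 0.474 -0.242  0.016] [ 0.45  -0.249 -0.001] [ 0.508 -0.219  0.02 ]
scene orange [305 349  10  13  76] [309. 354.] [ 0.44  -0.241  0.016] [ 0.436 -0.247  0.004] [ 0.447 -0.231  0.018]
```

View pics/top0.png

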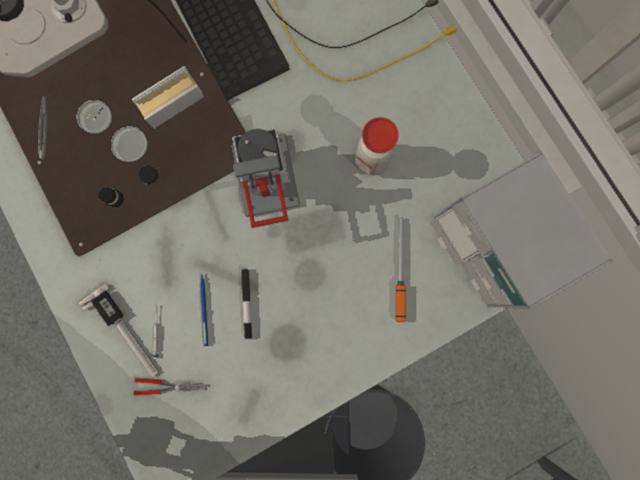

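View pics/scene0.png

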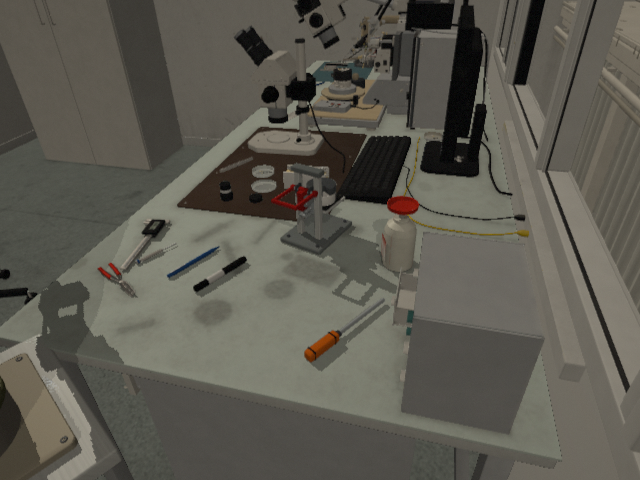

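```bash
python3 - <<'E'
import numpy as np
d=np.load("top0.npz");W=d["W"];p=d["px"].astype(int)
m=(p[...,0]>110)&(p[...,1]<60)&(p[...,2]<70)&(W[...,2]>.128)&(W[...,2]<.15)&(abs(W[...,1])<.1)&(W[...,0]<.66)
q=W[m];
b=q[q[:,0]<.64]
c=b[:,:2].mean(0);u=np.linalg.svd(b[:,:2]-c)[2]
print("bar",c,u,b.min(0),b.max(0),len(b))
# rod
m=(W[...,2]>.004)&(W[...,2]<.03)&(W[...,1]>-.29)&(W[...,1]<-.2)&(W[...,0]>.4)&(W[...,0]<.72)
q=W[m];c=q[:,:2].mean(0);u=np.linalg.svd(q[:,:2]-c)[2];t=(q[:,:2]-c)@u[0]
print("rod",c,u[0],c+u[0]*t.min(),c+u[0]*t.max(),len(q))
# things >2cm heights
for x in np.arange(.4,1,.04):
    print(round(x,2),[int(1000*np.max(W[...,2][(abs(W[...,0]-x)<.02)&(abs(W[...,1]-y)<.02)],initial=-1)) for y in np.arange(-.32,.34,.04)])
E
```

```text
bar [ 0.6142572  -0.00091093] [[ 0.0518946  -0.99865257]
 [ 0.99865257  0.0518946 ]] [ 0.59814477 -0.03428697  0.134849  ] [0.63940187 0.03353439 0.14353257] 256
rod [ 0.51645139 -0.24174926] [-0.99930674  0.03722946] [ 0.71228859 -0.24904523] [ 0.40730185 -0.23768286] 741
0.4 [5, 4, 4, 5, 4, 4, 4, 5, 5, 17, 5, 13, 5, 5, 11, 11, 4]
0.44 [6, 5, 22, 4, 5, 4, 4, 4, 4, 19, 4, 13, 5, 4, 9, 19, 19]
0.48 [5, 4, 22, 4, 5, 5, 942, 4, 4, 18, 4, 12, 10, 4, 4, 4, 19]
0.52 [6, 4, 19, 5, 6, 4, 4, 5, 4, 19, 14, 12, 10, 3, 4, 4, 9]
0.56 [122, 6, 17, 5, 4, 4, 5, 4, 4, 3, 5, 5, 3, 5, 4, 5, 4]
0.6 [192, 122, 16, 5, 4, 5, 3, 141, 143, 143, 5, 4, 4, 4, 5, 6, 7]
0.64 [193, 109, 15, 5, 4, 5, 5, 142, 140, 141, 12, 5, 3, 8, 7, 7, 52]
0.68 [4, 4, 3, 4, 4, 4, 4, 183, 184, 185, 14, 4, 8, 7, 9, 22, 54]
0.72 [5, 5, 5, 149, 147, 4, 5, 182, 184, 178, 85, 8, 9, 7, 19, 19, 8]
0.76 [5, 4, 88, 150, 150, 5, 4, 15, 126, 128, 86, 8, 8, 9, 11, 13, 13]
0.8 [4, 4, 4, 149, 148, 3, 5, 12, 86, 3, 11, 7, 8, 8, 55, 13, 17]
0.84 [4, 4, 3, 4, 5, 4, 4, 3, 3, 5, 8, 9, 14, 55, 56, 54, 16]
0.88 [4, 5, 4, 6, 4, 5, 5, 4, 4, 19, 24, 25, 56, 55, 56, 54, 8]
0.92 [4, 4, 5, 8, 8, 6, 7, 22, 27, 31, 30, 25, 55, 55, 7, 7, 8]
0.96 [4, 12, 8, 6, 5, 4, 8, 24, 38, 36, 33, 28, 22, 7, 7, 7, 7]
```

The top view shows the orange rod at (400,300) lying nearly along +x. The lift's red pawl frame is at about (266,200) with its front bar at (270,222), and the bottle and box are to the right. I'll refine the yaw angles, then move.

```bash
python3 - <<'E'
import numpy as np,cv2
d=np.load("top0.npz");W=d["W"];p=d["px"]
hsv=cv2.cvtColor(p,cv2.COLOR_RGB2HSV);H,S,V=[hsv[...,i].astype(int) for i in range(3)]
Z=W[...,2]
o=(H>7)&(H<20)&(S>150)&(V>90)&(Z>.01)&(Z<.03)
q=W[o][:,:2]; r=cv2.minAreaRect(q.astype(np.float32)*1000);print("handle",r,q.mean(0))
m=(Z>.006)&(Z<.03)&(abs(W[...,1]+.243)<.02)&(W[...,0]>.53)&(W[...,0]<.72)&(V>60)
q=W[m];x=np.arange(.53,.70,.01)
print("shaft",[(round(a,2),int(((abs(q[:,0]-a)<.005)).sum()),round(float(np.median(q[abs(q[:,0]-a)<.005,1])),4)) for a in x if (abs(q[:,0]-a)<.005).any()])
red=((H<5)|(H>172))&(S>150)&(V>60)&(Z>.125)&(Z<.16)&(abs(W[...,1])<.1)
q=W[red][:,:2];r=cv2.minAreaRect(q.astype(np.float32)*1000);print("pawl",r,cv2.boxPoints(r))
# top bridge of uprights & base
t=(Z>.17)&(Z<.195)&(abs(W[...,1])<.1)&(W[...,0]>.6)&(W[...,0]<.8)
r=cv2.minAreaRect(W[t][:,:2].astype(np.float32)*1000);print("bridge",r,cv2.boxPoints(r))
E
```

```text
handle ((470.91082763671875, -240.16058349609375), (15.797686576843262, 67.50093078613281), 89.16812896728516) [ 0.47101641 -0.23992699]
shaft [(np.float64(0.53), 12, -0.2415), (np.float64(0.54), 28, -0.2415), (np.float64(0.55), 24, -0.2418), (np.float64(0.56), 20, -0.2429), (np.float64(0.57), 21, -0.2437), (np.float64(0.58), 21, -0.244), (np.float64(0.59), 21, -0.2428), (np.float64(0.6), 20, -0.2436), (np.float64(0.61), 20, -0.2439), (np.float64(0.62), 20, -0.2438), (np.float64(0.63), 21, -0.2444), (np.float64(0.64), 1, -0.243)]
pawl ((641.5640869140625, 3.426952362060547), (78.64688110351562, 61.923095703125), 11.502649307250977) [[596.8563    25.925041]
 [609.2046   -34.754364]
 [686.27185  -19.071136]
 [673.9236    41.60827 ]]
bridge ((691.4595336914062, 14.381633758544922), (22.413837432861328, 73.83743286132812), 12.026926040649414) [[672.8058    48.154778]
 [688.1914   -24.061913]
 [710.1133   -19.39151 ]
 [694.72766   52.82518 ]]
```

>>> {"name": "drive_tool", "arguments": {"motion": [[1,0.5,-0.8,0,0,0,0.13],[1,0.5,-0.8,0,0,0,0.13],[1,0.5,-0.8,0,0,0,0.13],[1,0.5,-0.8,0,0,0,0.13],[1,0.5,-0.8,0,0,0,0.13]]}}

```text
time_s: 0.6
position: [0.3369, 0.3863, 0.2223]
tcp_rot: [0.001, 1.0, -0.0, -0.0]
force: [1.2, -0.8, -0.4]
width: 0.087
gripper_force: 0.0
```

>>> {"name": "drive_tool", "arguments": {"motion": [[1,0.2,-0.83,0,0,0,0],[1,0.2,-0.83,0,0,0,0],[1,0.2,-0.83,0,0,0,0],[1,0.2,-0.83,0,0,0,0],[1,0.2,-0.83,0,0,0,0]]}}

```text
time_s: 1.1
position: [0.3862, 0.1789, 0.2224]
tcp_rot: [0.002, 1.0, 0.0, -0.0]
force: [0.8, -0.2, 0.4]
width: 0.0872
gripper_force: 0.0
```

>>> {"name": "drive_tool", "arguments": {"motion": [[1,0.2,-0.83,0,0,0,0],[1,0.2,-0.83,0,0,0,0],[1,0.2,-0.83,0,0,0,0],[1,0.2,-0.83,0,0,0,0],[1,0.2,-0.83,0,0,0,-0.04]]}}

```text
time_s: 1.6
position: [0.4361, -0.0286, 0.2225]
tcp_rot: [0.013, 1.0, 0.0, 0.0]
force: [0.7, 0.9, 0.5]
width: 0.0874
gripper_force: 0.0
```

>>> {"name": "drive_tool", "arguments": {"motion": [[1,0.2,-0.83,0,0,0,0],[1,0.2,-0.83,0,0,0,0],[1,0.2,-0.5,-0.4,0,0,0],[1,0.2,-0.2,-0.5,0,0,0],[1,0,0,-0.5,0,0,0]]}}

```text
time_s: 2.1
position: [0.4768, -0.1467, 0.1517]
tcp_rot: [0.014, 1.0, -0.001, 0.0]
force: [-0.2, 0.2, 0.4]
width: 0.0872
gripper_force: 0.0
```

>>> {"name": "drive_tool", "arguments": {"motion": [[1,0.16,-0.7,-0.2,0,0,0],[1,0,-0.7,-0.4,0,0,0],[1,0,-0.48,-0.5,0,0,0],[1,0,0,-0.6,0,0,0],[1,0,0,-0.3,0,0,0]]}}

```text
time_s: 2.6
position: [0.4826, -0.2389, 0.0501]
tcp_rot: [0.013, 1.0, 0.0, -0.002]
force: [-0.4, 1.5, -0.5]
width: 0.0868
gripper_force: 0.0
```

```bash
python3 - <<'E'
from h import *
c=robot.camera("wrist");save(c,"pics/w1.png");print(robot.read_state()["position"])
E
```

```text
[ 0.48219659 -0.23774753  0.04887165]
```

View pics/w1.png

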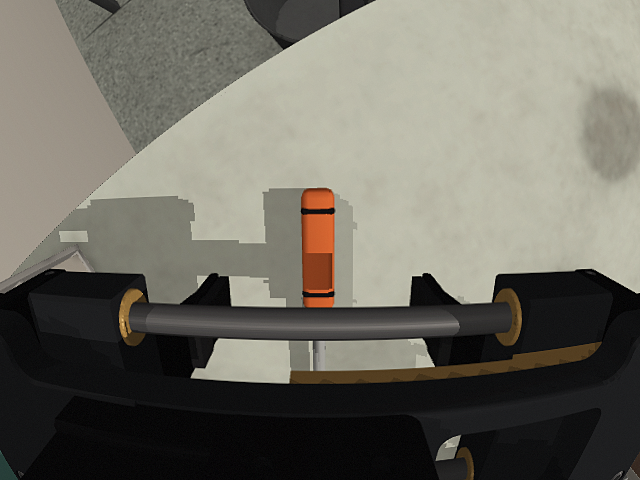

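The wrist view shows the handle at column 318, centred between the fingers (215 and 425). I'll descend and grip.

>>> {"name": "drive_tool", "arguments": {"motion": [[1,0.02,-0.02,-0.5,0,0,0],[1,0,0,-0.38,0,0,0],[1,0,0,0,0,0,0],[0,0,0,0,0,0,0],[0,0,0,0,0,0,0]]}}

```text
time_s: 3.15
position: [0.4862, -0.2398, 0.0101]
tcp_rot: [0.012, 1.0, -0.0, 0.001]
force: [0.8, 0.1, -0.5]
width: 0.0777
gripper_force: 0.0
```

>>> {"name": "drive_tool", "arguments": {"motion": [[0,0,0,0,0,0,0],[0,0,0,0,0,0,0],[0,0,0,0,0,0,0],[0,0,0,0,0,0,0],[0,0,0,0,0,0,0]]}}

```text
time_s: 3.65
position: [0.4853, -0.2398, 0.0086]
tcp_rot: [0.013, 1.0, 0.0, 0.0]
force: [0.3, 0.3, -0.0]
width: 0.0392
gripper_force: 0.0
```

>>> {"name": "drive_tool", "arguments": {"motion": [[0.3,0,0,-0.1,0,0,0],[0,0,0,0,0,0,0],[0,0,0,0,0,0,0],[0,0,0,0,0,0,0],[0,0,0,0,0,0,0]]}}

```text
time_s: 4.15
position: [0.4852, -0.2397, 0.0035]
tcp_rot: [0.013, 1.0, 0.0, -0.0]
force: [-0.6, 0.2, -1.0]
width: 0.0177
gripper_force: 30.0
```

>>> {"name": "drive_tool", "arguments": {"motion": [[0,0,0,0,0,0,0],[0,0,0,0.3,0,0,0],[0,-0.1,0.1,0.6,0,0,0],[0,-0.2,0.4,0.6,0,0,0],[0,-0.2,0.6,0.4,0,0,0]]}}

```text
time_s: 4.65
position: [0.4603, -0.1863, 0.1012]
tcp_rot: [0.014, 1.0, -0.001, 0.001]
force: [1.2, 1.4, -0.3]
width: 0.0173
gripper_force: 30.0
```

>>> {"name": "drive_tool", "arguments": {"motion": [[0,-0.24,0.6,0.1,0,0,0],[0,-0.24,0.7,0.06,0,0,0.11],[0,0,0.7,0,0,0,0.11],[0,0,0.6,0,0,0,0.11],[0,0,0.32,0,0,0,0.11]]}}

```text
time_s: 5.15
position: [0.4364, -0.0366, 0.1076]
tcp_rot: [-0.105, 0.994, 0.001, 0.001]
force: [-0.1, -0.5, -1.3]
width: 0.0179
gripper_force: 30.0
```

>>> {"name": "drive_tool", "arguments": {"motion": [[0,0,0,0,0,0,0],[0,0,0,0,0,0,0],[0,0,0,0,0,0,0],[0,0,0,0,0,0,0],[0,0,0,0,0,0,0]]}}

```text
time_s: 5.65
position: [0.4362, -0.0396, 0.1065]
tcp_rot: [-0.101, 0.995, -0.0, -0.0]
force: [0.3, -0.4, -0.8]
width: 0.0177
gripper_force: 30.0
```

```bash
python3 - <<'E'
from h import *
c=robot.camera("scene");cv2.imwrite("pics/s2.png",cv2.resize(c["pixels"][130:330,180:440,::-1],None,fx=3,fy=3))
W=cloud(c);np.savez("s2.npz",W=W,px=c["pixels"])
c=robot.camera("top");W=cloud(c);Z=W[...,2]
q=W[(Z>.095)&(Z<.125)&(W[...,0]>.5)&(W[...,0]<.6)&(abs(W[...,1])<.06)]
print(len(q))
for a in np.arange(.5,.6,.01):
    k=abs(q[:,0]-a)<.005
    if k.any():print(round(a,3),k.sum(),np.median(q[k],0).round(4))
print(robot.read_state()["position"])
E
```

```text
235
0.5 15 [ 0.5024 -0.0273  0.1153]
0.51 28 [ 0.51   -0.0255  0.1152]
0.52 28 [ 0.5194 -0.0235  0.1155]
0.53 28 [ 0.5296 -0.0216  0.1155]
0.54 28 [ 0.5407 -0.0199  0.1155]
0.55 26 [ 0.55   -0.0165  0.116 ]
0.56 27 [ 0.5602 -0.0159  0.1153]
0.57 29 [ 0.5703 -0.0126  0.1151]
0.58 26 [ 0.5801 -0.0109  0.1148]
[ 0.43618045 -0.03923073  0.10651223]
```

View pics/s2.png

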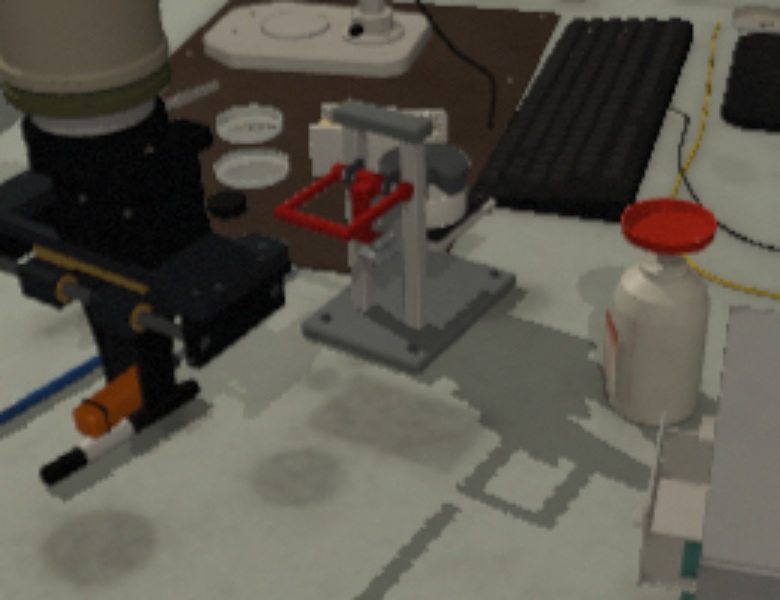

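The rod is held level and points along the lift's axis, with its tip about 25 mm in front of the bar (at crop 310,220) and 15 mm below it. I'll insert it and lift.

>>> {"name": "drive_tool", "arguments": {"motion": [[0,0.34,0.07,0,0,0,0],[0,0.34,0.07,0,0,0,0],[0,0.34,0.07,0,0,0,0],[0,0,0,0.15,0,0,0],[0,0,0,0.15,0,0,0]]}}

```text
time_s: 6.25
position: [0.4868, -0.0287, 0.1217]
tcp_rot: [-0.102, 0.995, -0.0, -0.001]
force: [1.3, -0.8, -3.0]
width: 0.0178
gripper_force: 30.0
```

>>> {"name": "drive_tool", "arguments": {"motion": [[0,0,0,0.2,0,0,0],[0,0,0,0.2,0,0,0],[0,0.03,0.006,0.2,0,0,0],[0,0.05,0.01,0.2,0,0,0],[0,0.05,0.01,0.2,0,0,0]]}}

```text
time_s: 6.75
position: [0.4938, -0.0269, 0.1725]
tcp_rot: [-0.102, 0.995, 0.0, 0.0]
force: [-0.6, 0.7, -2.9]
width: 0.0176
gripper_force: 30.0
```

```bash
python3 - <<'E'
from h import *
c=robot.camera("scene");cv2.imwrite("pics/s3.png",cv2.resize(c["pixels"][130:330,180:440,::-1],None,fx=3,fy=3))
print(robot.read_state()["position"])
E
```

```text
[ 0.49472322 -0.02684223  0.17390719]
```

View pics/s3.png

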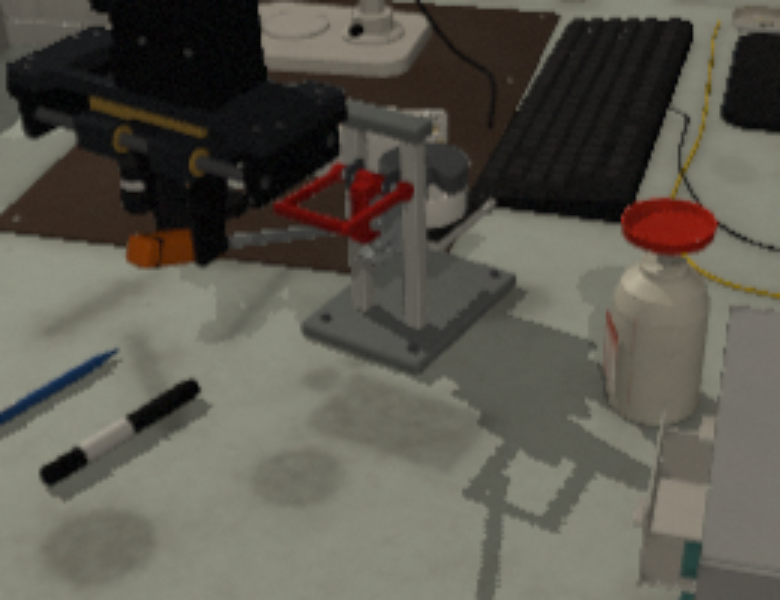

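The rod has slipped in the grip and pitched tip-down, and the pawl hasn't moved. The load torque acts about the closing axis, which is the weak direction. I'll back out and roll the tool about the rod so the pads clamp from above and below.

>>> {"name": "drive_tool", "arguments": {"motion": [[0,0,0,-0.16,0,0,0],[0,-0.4,-0.08,0,0,0,0],[0,-0.6,-0.12,0,0,0,0],[0,-0.5,-0.1,0,0,0,0],[0,0,0,0,0,0,0]]}}

```text
time_s: 7.3
position: [0.4164, -0.0425, 0.1627]
tcp_rot: [-0.102, 0.995, 0.001, -0.0]
force: [1.1, -0.5, -0.5]
width: 0.0176
gripper_force: 30.0
```

```bash
cat > rod.py <<'E'
from h import *
from scipy.spatial.transform import Rotation as Rn
s=robot.read_state();p=s["position"];R=Rn.from_quat(s["tcp_rot"])
c=robot.camera("top");W=cloud(c);px=c["pixels"].astype(int)
# shaft points: 45..160 mm ahead of TCP horizontally along d, within 30 mm sideways
d=np.array([.979,.203]);n=np.array([-.203,.979])
r=W[...,:2]-p[:2];a=r@d;b=r@n
m=(a>.045)&(a<.165)&(abs(b)<.03)&(W[...,2]>p[2]-.11)&(W[...,2]<p[2]+.06)&(W[...,2]>.025)
red=(px[...,0]>1.8*px[...,1]); m&=~red
q=W[m];print(len(q));
c0=np.median(q,0);q=q[np.linalg.norm(q-c0,axis=1)<.09]
L=cv2.fitLine(q.astype(np.float32),cv2.DIST_HUBER,0,.001,.001).ravel()
u=L[:3]*np.sign(L[0]);print("dir",u.round(3),"yaw",np.degrees(np.arctan2(u[1],u[0])).round(1),"pitch",np.degrees(np.arcsin(u[2])).round(1))
t=(q-L[3:])@u;print("ends(top surf)",(L[3:]+u*t.min()).round(4),(L[3:]+u*t.max()).round(4))
print(p.round(4),R.as_matrix().round(2).tolist(),s["joint_positions"].round(2))
E
python3 rod.py
```

```text
264
dir [ 0.904  0.188 -0.385] yaw 11.7 pitch -22.6
ends(top surf) [ 0.4606 -0.0348  0.1522] [ 0.5526 -0.0156  0.113 ]
[ 0.4164 -0.0425  0.1627] [[-0.98, -0.2, -0.0], [-0.2, 0.98, 0.0], [0.0, 0.0, -1.0]] [-0.64 -0.14  0.6   2.08  0.08  1.18  1.7 ]
```

>>> {"name": "drive_tool", "arguments": {"motion": [[0,0,0,0,0.051,-0.246,0],[0,0,0,0,0.051,-0.246,0],[0,0,0,0,0.051,-0.246,0],[0,0,0,0,-0.24,-0.05,0],[0,0,0,0,-0.24,-0.05,0]]}}

```text
time_s: 7.85
position: [0.4191, -0.0423, 0.1633]
tcp_rot: [-0.124, 0.965, -0.107, 0.207]
force: [0.6, -0.0, -1.5]
width: 0.0176
gripper_force: 30.0
```

>>> {"name": "drive_tool", "arguments": {"motion": [[0,0,0,0,-0.24,-0.05,0],[0,0,0,0,-0.24,-0.05,0],[0,0,0,0,-0.24,-0.05,0],[0,0,0,0,-0.24,-0.05,0],[0,0,0,0,-0.24,-0.05,0]]}}

```text
time_s: 8.35
position: [0.4221, -0.0423, 0.175]
tcp_rot: [-0.15, 0.923, -0.272, 0.227]
force: [-0.6, -0.5, -0.1]
width: 0.0182
gripper_force: 30.0
```

```bash
python3 rod.py
```

```text
336
dir [0.978 0.205 0.023] yaw 11.8 pitch 1.3
ends(top surf) [ 0.4662 -0.032   0.1829] [ 0.5663 -0.011   0.1853]
[ 0.4221 -0.0423  0.175 ] [[-0.85, -0.15, 0.5], [-0.4, 0.81, -0.43], [-0.34, -0.57, -0.75]] [ 0.32 -0.42 -0.75  2.41  0.53  0.79  1.14]
```

The arm is at its elbow limit (j4 = 2.41) on this side. I'll return to vertical, lay the rod down clear of the lift, regrip further forward and roll to the other side, where the wrist lies further out.

```bash
python3 - <<'E'
from h import *
from scipy.spatial.transform import Rotation as Rn
s=robot.read_state()
for q in([-.102,.995,0,0],[0,1,0,0]):
    print((Rn.from_quat(q)*Rn.from_quat(s["tcp_rot"]).inv()).as_rotvec(degrees=True)/30)
E
```

```text
[ 0.97633677  0.99295092 -0.22201645]
[ 1.07645672  0.89148111 -0.59471049]
```

>>> {"name": "drive_tool", "arguments": {"motion": [[0,0.1,-0.5,0,0.163,0.166,-0.037],[0,0.2,-0.6,0,0.163,0.166,-0.037],[0,0.2,-0.6,0,0.163,0.166,-0.037],[0,0.2,-0.6,0,0.163,0.166,-0.037],[0,0.2,-0.6,0,0.163,0.166,-0.037]]}}

```text
time_s: 8.9
position: [0.468, -0.1904, 0.1761]
tcp_rot: [-0.109, 0.992, -0.043, 0.037]
force: [1.3, 0.5, -0.3]
width: 0.018
gripper_force: 30.0
```

>>> {"name": "drive_tool", "arguments": {"motion": [[0,0.2,-0.2,0,0.163,0.166,-0.037],[0,0,0,-0.3,0,0,0],[0,0,0,-0.5,0,0,0],[0,0,0,-0.5,0,0,0],[0,0,0,-0.4,0,0,0]]}}

```text
time_s: 9.4
position: [0.4766, -0.199, 0.0886]
tcp_rot: [-0.099, 0.995, 0.002, -0.002]
force: [-0.3, 0.9, 0.4]
width: 0.0182
gripper_force: 30.0
```

```bash
python3 rod.py; python3 - <<'E'
from h import *
from scipy.spatial.transform import Rotation as Rn
s=robot.read_state()
print((Rn.from_quat([-.102,.995,0,0])*Rn.from_quat(s["tcp_rot"]).inv()).as_rotvec(degrees=True)/30)
E
```

```text
217
dir [ 0.903  0.182 -0.388] yaw 11.4 pitch -22.9
ends(top surf) [ 0.5208 -0.1907  0.0779] [ 0.612  -0.1724  0.0387]
[ 0.4766 -0.199   0.0886] [[-0.98, -0.2, -0.0], [-0.2, 0.98, 0.0], [0.0, 0.01, -1.0]] [ 0.37  0.22 -0.07  1.89  0.02  1.03  2.06]
[-0.01080418 -0.01624951  0.01114182]
```

>>> {"name": "drive_tool", "arguments": {"motion": [[0,0,0,-0.35,0,0,0],[0,0,0,-0.35,0,0,0],[0,0,0,-0.35,0,0,0],[0,0,0,-0.35,0,0,0],[0,0,0,-0.2,0,0,0]]}}

```text
time_s: 9.95
position: [0.4765, -0.1991, 0.0099]
tcp_rot: [-0.099, 0.995, 0.002, -0.002]
force: [-1.2, -0.7, 0.8]
width: 0.0178
gripper_force: 30.0
```

>>> {"name": "drive_tool", "arguments": {"motion": [[0,0,0,-0.05,0,0,0],[0.35,0,0,0,0,0,0],[0.35,0,0,0,0,0,0],[0.35,0,0,0,0,0,0],[0.35,0,0,0,0,0,0]]}}

```text
time_s: 10.45
position: [0.477, -0.1989, 0.0092]
tcp_rot: [-0.099, 0.995, 0.002, -0.001]
force: [0.6, 0.6, -0.3]
width: 0.0298
gripper_force: 0.0
```

```bash
python3 - <<'E'
from h import *
c=robot.camera("wrist");save(c,"pics/w4.png");print(robot.read_state()["position"],robot.read_state()["force"])
E
```

```text
[ 0.47694183 -0.19884809  0.00908298] [-0.13967239  0.27784809 -0.54834206]
```

View pics/w4.png

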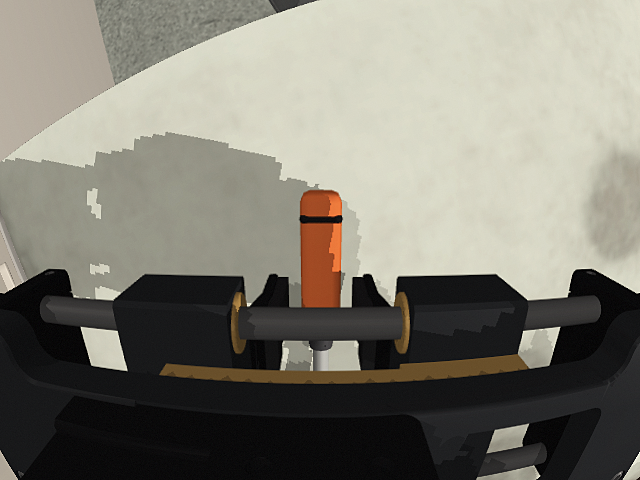

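The wrist view shows the rod flat and centred between the fingers at column 321. I'll shift forward 11 mm, go lower and regrip.

>>> {"name": "drive_tool", "arguments": {"motion": [[0.35,0.21,0.044,0,0,0,0],[0.35,0,0,-0.15,0,0,0],[0.3,0,0,0,0,0,0],[0,0,0,0,0,0,0],[0,0,0,0,0,0,0]]}}

```text
time_s: 11.0
position: [0.4866, -0.1965, 0.0008]
tcp_rot: [-0.099, 0.995, 0.002, -0.002]
force: [0.6, 0.1, -0.3]
width: 0.0177
gripper_force: 30.0
```

>>> {"name": "drive_tool", "arguments": {"motion": [[0,0,0,0,0,0,0],[0,0,0,0,0,0,0],[0,0,0,0.2,0,0,0],[0,0,0,0.5,0,0,0],[0,0,0,0.6,0,0,0]]}}

```text
time_s: 11.5
position: [0.4864, -0.1963, 0.0668]
tcp_rot: [-0.099, 0.995, 0.002, -0.002]
force: [0.3, -1.3, -1.0]
width: 0.0179
gripper_force: 30.0
```

>>> {"name": "drive_tool", "arguments": {"motion": [[0,0,0.2,0.6,0.1,0.02,0],[0,0,0.2,0.6,0.24,0.05,0],[0,0,0.2,0.4,0.24,0.05,0],[0,0,0.2,0.2,0.24,0.05,0],[0,0,0.2,0,0.24,0.05,0]]}}

```text
time_s: 12.0
position: [0.4885, -0.1472, 0.1596]
tcp_rot: [-0.096, 0.954, 0.281, -0.028]
force: [1.2, 0.8, -2.3]
width: 0.0176
gripper_force: 30.0
```

```bash
python3 rod.py
```

```text
288
dir [ 0.981  0.196 -0.   ] yaw 11.3 pitch -0.0
ends(top surf) [ 0.5339 -0.1434  0.1697] [ 0.6272 -0.1248  0.1697]
[ 0.4885 -0.1472  0.1596] [[-0.98, -0.17, -0.11], [-0.2, 0.82, 0.53], [-0.0, 0.54, -0.84]] [ 0.56  0.42 -0.09  1.6  -0.4   1.51  2.35]
```

>>> {"name": "drive_tool", "arguments": {"motion": [[0,-0.1,0.35,0,0,0,0.15],[0,-0.1,0.35,0,0,0,0.15],[0,-0.1,0.35,0,0.24,0.09,0],[0,-0.15,0.35,0,0.24,0.09,0],[0,-0.15,0.2,0,0.24,0.09,0]]}}

```text
time_s: 12.55
position: [0.4574, -0.0633, 0.1579]
tcp_rot: [-0.161, 0.869, 0.461, -0.086]
force: [-0.6, 0.3, -1.1]
width: 0.0179
gripper_force: 30.0
```

```bash
python3 rod.py
```

```text
313
dir [ 0.94   0.34  -0.002] yaw 19.9 pitch -0.1
ends(top surf) [ 0.5018 -0.0538  0.1659] [ 0.6156 -0.0127  0.1657]
[ 0.4574 -0.0633  0.1579] [[-0.93, -0.2, -0.3], [-0.36, 0.52, 0.77], [0.0, 0.83, -0.56]] [ 0.59  0.59 -0.16  1.58 -0.54  1.73  2.48]
```

>>> {"name": "drive_tool", "arguments": {"motion": [[0,-0.1,0.06,-0.3,0,0,0],[0,0,0.04,-0.4,0,0,0],[0,0,0,-0.33,0,0,0],[0,0,0,0,0,0,0],[0,0,0,0,0,0,0]]}}

```text
time_s: 13.1
position: [0.4524, -0.0613, 0.1052]
tcp_rot: [-0.158, 0.87, 0.459, -0.086]
force: [-1.3, 0.9, -0.2]
width: 0.0174
gripper_force: 30.0
```

```bash
python3 rod.py
```

```text
262
dir [ 0.931  0.365 -0.002] yaw 21.4 pitch -0.1
ends(top surf) [ 0.4971 -0.0546  0.113 ] [ 0.6059 -0.0119  0.1128]
[ 0.4524 -0.0613  0.1052] [[-0.94, -0.2, -0.29], [-0.35, 0.53, 0.77], [0.0, 0.83, -0.56]] [ 0.6   0.65 -0.17  1.61 -0.53  1.65  2.53]
```

>>> {"name": "drive_tool", "arguments": {"motion": [[0,0.34,0.13,0,0,0,0],[0,0.34,0.13,0,0,0,0],[0,0.34,0.13,0,0,0,0],[0,0,0,0.2,0,0,0],[0,0,0,0.2,0,0,0]]}}

```text
time_s: 13.65
position: [0.5032, -0.0421, 0.1258]
tcp_rot: [-0.157, 0.87, 0.46, -0.086]
force: [-0.1, 0.9, -1.3]
width: 0.0177
gripper_force: 30.0
```

>>> {"name": "drive_tool", "arguments": {"motion": [[0,0,0,0.15,0,0,0],[0,0,0,0.15,0,0,0],[0,0,0,0.15,0,0,0],[0,0,0,0,0,0,0],[0,0,0,0,0,0,0]]}}

```text
time_s: 14.15
position: [0.5031, -0.0422, 0.1473]
tcp_rot: [-0.157, 0.87, 0.46, -0.086]
force: [-0.3, -0.3, -1.7]
width: 0.0176
gripper_force: 30.0
```

```bash
cat > look.py <<'E'
import sys
from h import *
c=robot.camera("scene");cv2.imwrite(sys.argv[1],cv2.resize(c["pixels"][130:330,180:440,::-1],None,fx=3,fy=3))
s=robot.read_state();print(s["position"],s["joint_positions"].round(2))
E
python3 look.py pics/s5.png
```

```text
[ 0.50296355 -0.04209341  0.14706186] [ 0.54  0.66 -0.19  1.49 -0.57  1.71  2.42]
```

View pics/s5.png

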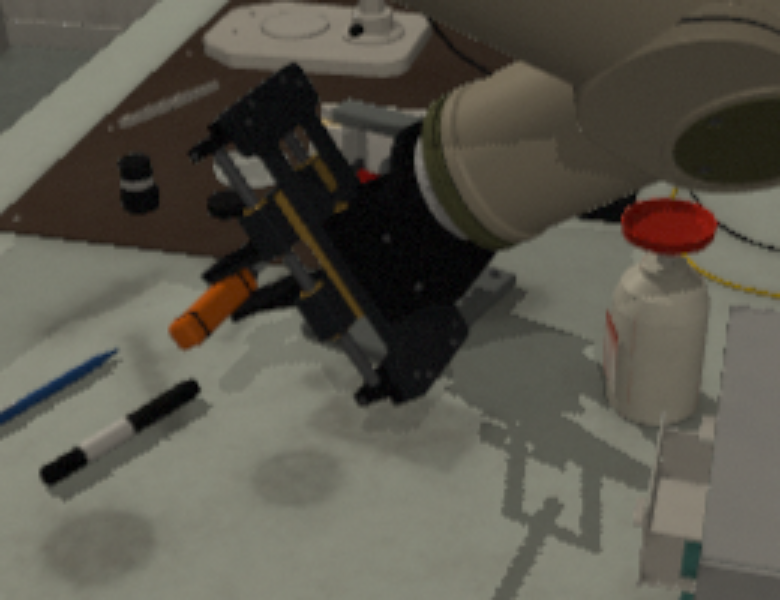

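The gripper hides the lift in this view, so I'll measure the pawl and rod with the top camera's depth.

```bash
cat > pawl.py <<'E'
from h import *
c=robot.camera("top");W=cloud(c);hsv=cv2.cvtColor(c["pixels"],cv2.COLOR_RGB2HSV);H,S,V=[hsv[...,i].astype(int) for i in range(3)]
o=np.array([.692,.014]);d=np.array([.979,.203]);n=np.array([-.203,.979])
X=(W[...,:2]-o)@d;Y=(W[...,:2]-o)@n;Z=W[...,2]
m=((H<5)|(H>172))&(S>130)&(V>50)&(abs(Y)<.05)&(X>-.12)&(X<.03)&(Z>.08)&(Z<.26)
for a in np.arange(-.1,.03,.01):
    k=m&(abs(X-a)<.005)
    if k.sum()>3: print("x",round(a,3),"z",np.percentile(Z[k],[10,50,90]).round(3),k.sum())
k=(X>.05)&(X<.09)&(abs(Y)<.04)&(Z>.02)&(Z<.2);print("block top z",np.percentile(Z[k],[50,90]).round(3))
E
python3 pawl.py; python3 rod.py
```

```text
x -0.09 z [0.163 0.164 0.166] 11
x -0.08 z [0.164 0.166 0.168] 193
x -0.07 z [0.159 0.161 0.164] 39
x -0.06 z [0.155 0.158 0.16 ] 41
x -0.05 z [0.11  0.152 0.155] 55
x -0.04 z [0.116 0.132 0.15 ] 106
x -0.03 z [0.141 0.143 0.146] 87
x -0.02 z [0.139 0.141 0.143] 114
x -0.01 z [0.14  0.141 0.143] 27
block top z [0.117 0.12 ]
285
dir [ 0.937  0.35  -0.005] yaw 20.5 pitch -0.3
ends(top surf) [ 0.5475 -0.0334  0.1544] [0.6598 0.0085 0.1538]
[ 0.503  -0.042   0.1469] [[-0.94, -0.19, -0.29], [-0.35, 0.53, 0.77], [0.01, 0.83, -0.56]] [ 0.54  0.66 -0.19  1.49 -0.57  1.71  2.42]
```

The rod stays level and the bar has risen 26 mm, which puts the pawl at about 0.38 rad with the block already sinking. I'll keep lifting.

>>> {"name": "drive_tool", "arguments": {"motion": [[0,0.05,0.02,0.15,0,0,0],[0,0.05,0.02,0.15,0,0,0],[0,0.08,0.03,0.15,0,0,0],[0,0.08,0.03,0.13,0,0,0],[0,0.05,0.02,0.1,0,0,0]]}}

```text
time_s: 14.8
position: [0.5194, -0.036, 0.1815]
tcp_rot: [-0.157, 0.87, 0.459, -0.085]
force: [3.4, -0.1, -6.4]
width: 0.0179
gripper_force: 30.4
```

```bash
python3 pawl.py; python3 rod.py
```

```text
x -0.06 z [0.192 0.195 0.197] 219
x -0.05 z [0.131 0.184 0.193] 37
x -0.04 z [0.151 0.173 0.178] 35
x -0.03 z [0.146 0.151 0.164] 70
x -0.02 z [0.14  0.143 0.15 ] 90
x -0.01 z [0.14  0.142 0.143] 24
block top z [0.106 0.108]
388
dir [ 0.848  0.221 -0.482] yaw 14.6 pitch -28.8
ends(top surf) [ 0.5731 -0.0216  0.2041] [0.682  0.0069 0.1421]
[ 0.5198 -0.0359  0.182 ] [[-0.94, -0.2, -0.29], [-0.35, 0.53, 0.77], [0.0, 0.83, -0.56]] [ 0.53  0.64 -0.19  1.44 -0.59  1.75  2.36]
```

The pawl is at about 0.93 rad and the block is sinking. I'll lower the rod slightly and pull it straight back.

>>> {"name": "drive_tool", "arguments": {"motion": [[0,0,0,-0.16,0,0,0],[0,-0.3,-0.11,0,0,0,0],[0,-0.5,-0.18,0,0,0,0],[0,-0.5,-0.18,0,0,0,0],[0,-0.2,-0.3,0,0,0,0]]}}

```text
time_s: 15.4
position: [0.4416, -0.0745, 0.1732]
tcp_rot: [-0.157, 0.869, 0.461, -0.086]
force: [0.9, -0.6, -0.9]
width: 0.0179
gripper_force: 30.0
```

```bash
python3 pawl.py; python3 rod.py
```

```text
x -0.06 z [0.154 0.195 0.197] 225
x -0.05 z [0.129 0.184 0.194] 76
x -0.04 z [0.14  0.168 0.177] 55
x -0.03 z [0.143 0.15  0.162] 85
x -0.02 z [0.14  0.143 0.15 ] 89
x -0.01 z [0.14  0.141 0.142] 25
block top z [0.095 0.097]
306
dir [ 0.938  0.346 -0.007] yaw 20.2 pitch -0.4
ends(top surf) [ 0.4859 -0.0701  0.1799] [ 0.5755 -0.0372  0.1793]
[ 0.4413 -0.0779  0.1728] [[-0.94, -0.19, -0.29], [-0.35, 0.53, 0.77], [0.01, 0.83, -0.56]] [ 0.62  0.56 -0.16  1.59 -0.53  1.76  2.49]
```

>>> {"name": "drive_tool", "arguments": {"motion": [[0,0,-0.3,0,-0.22,-0.08,0],[0,0.1,-0.3,0,-0.22,-0.08,0],[0,0.1,-0.4,0,-0.22,-0.08,0],[0,0.1,-0.4,0,-0.22,-0.08,0],[0,0.1,-0.4,0,-0.22,-0.08,0]]}}

```text
time_s: 16.0
position: [0.4651, -0.1651, 0.1738]
tcp_rot: [-0.173, 0.969, 0.174, -0.035]
force: [-0.2, 0.0, -2.4]
width: 0.018
gripper_force: 30.0
```

>>> {"name": "drive_tool", "arguments": {"motion": [[0,0.1,-0.4,0,-0.22,-0.08,0],[0,0.1,-0.2,-0.2,-0.22,-0.08,0],[0,0,0,-0.4,-0.22,-0.08,0],[0,0,0,-0.6,0,0,0],[0,0,0,-0.6,0,0,0]]}}

```text
time_s: 16.5
position: [0.4749, -0.1928, 0.083]
tcp_rot: [-0.176, 0.984, -0.005, -0.004]
force: [-0.5, -1.2, -0.9]
width: 0.0179
gripper_force: 30.0
```

```bash
python3 rod.py
```

```text
231
dir [ 0.941  0.339 -0.014] yaw 19.8 pitch -0.8
ends(top surf) [ 0.5186 -0.1772  0.0942] [ 0.6062 -0.1456  0.0929]
[ 0.4749 -0.1928  0.083 ] [[-0.94, -0.35, -0.01], [-0.35, 0.94, -0.01], [0.01, -0.01, -1.0]] [ 0.41  0.22 -0.13  1.91  0.05  1.01  2.18]
```

Next I'll lower the remaining 81 mm, release and rise.

>>> {"name": "drive_tool", "arguments": {"motion": [[0,0,0,-0.5,0,0,0],[0,0,0,-0.5,0,0,0],[0,0,0,-0.4,0,0,0],[0,0,0,-0.15,0,0,0],[0,0,0,0,0,0,0]]}}

```text
time_s: 17.05
position: [0.4737, -0.1941, 0.0053]
tcp_rot: [-0.175, 0.985, -0.004, -0.006]
force: [0.8, -1.1, -0.1]
width: 0.0181
gripper_force: 30.0
```

>>> {"name": "drive_tool", "arguments": {"motion": [[0,0,0,-0.08,0,0,0],[0,0,0,0,0,0,0],[0.6,0,0,0,0,0,0],[0.6,0,0,0,0,0,0],[0.6,0,0,0,0,0,0]]}}

```text
time_s: 17.55
position: [0.4739, -0.1946, 0.0021]
tcp_rot: [-0.174, 0.985, -0.005, -0.005]
force: [0.2, 0.1, -0.6]
width: 0.0345
gripper_force: 0.0
```

>>> {"name": "drive_tool", "arguments": {"motion": [[0.6,0,0,0,0,0,0],[0.6,0,0,0.3,0,0,0],[0.6,0,0,0.5,0,0,0],[0.6,-0.1,-0.1,0.6,0,0,0],[0.6,-0.2,-0.2,0.6,0,0,0]]}}

```text
time_s: 18.05
position: [0.4589, -0.2088, 0.1027]
tcp_rot: [-0.175, 0.984, -0.004, -0.005]
force: [0.2, -0.6, 0.8]
width: 0.0517
gripper_force: 0.0
```

>>> {"name": "drive_tool", "arguments": {"motion": [[0.6,-0.2,-0.1,0.5,0,0,0],[0.6,-0.2,0,0.3,0,0,0],[0.6,0,0,0,0,0,0],[0.6,0,0,0,0,0,0],[0.6,0,0,0,0,0,0]]}}

```text
time_s: 18.55
position: [0.4386, -0.2141, 0.1406]
tcp_rot: [-0.175, 0.985, -0.004, -0.006]
force: [-0.5, 0.9, -0.1]
width: 0.0523
gripper_force: 0.0
```

```bash
python3 pawl.py;python3 look.py pics/s6.png
```

```text
x -0.06 z [0.191 0.195 0.197] 223
x -0.05 z [0.128 0.183 0.194] 75
x -0.04 z [0.139 0.166 0.176] 55
x -0.03 z [0.144 0.149 0.164] 84
x -0.02 z [0.14  0.143 0.151] 86
x -0.01 z [0.139 0.141 0.142] 30
block top z [0.063 0.065]
[ 0.43854929 -0.2140816   0.14057864] [ 0.46  0.11 -0.11  1.91  0.03  1.13  2.26]
```

View pics/s6.png

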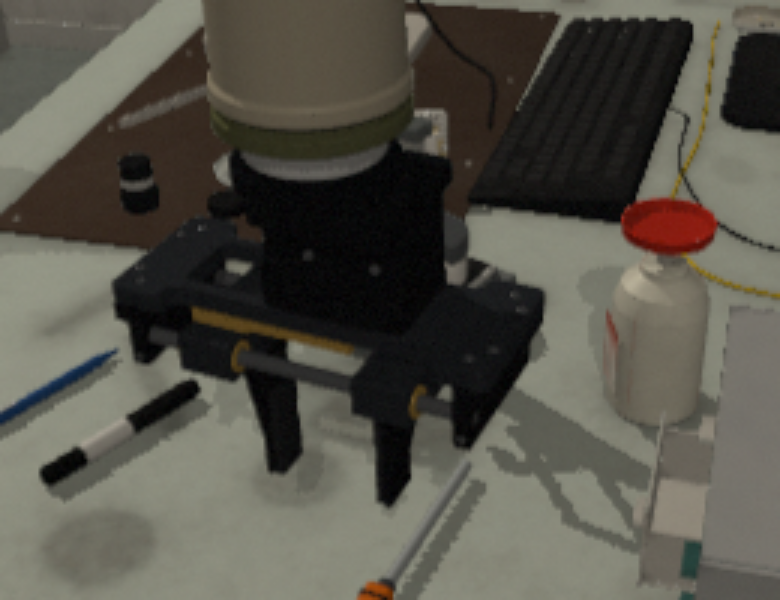

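The rod lies on the table with its tip at crop (465,465), and the gripper is clear of it. I'll wait a second and confirm the block has settled.

>>> {"name": "drive_tool", "arguments": {"motion": [[0.6,0,0,0.2,0,0,0],[0.6,0,0,0,0,0,0],[0.6,0,0,0,0,0,0],[0.6,0,0,0,0,0,0],[0.6,0,0,0,0,0,0]]}}

```text
time_s: 19.15
position: [0.4386, -0.2145, 0.1515]
tcp_rot: [-0.174, 0.985, -0.004, -0.005]
force: [-0.1, 0.2, -1.5]
width: 0.0521
gripper_force: 0.0
```

>>> {"name": "drive_tool", "arguments": {"motion": [[0.6,0,0,0,0,0,0],[0.6,0,0,0,0,0,0],[0.6,0,0,0,0,0,0],[0.6,0,0,0,0,0,0],[0.6,0,0,0,0,0,0]]}}

```text
time_s: 19.65
position: [0.4387, -0.2145, 0.1516]
tcp_rot: [-0.174, 0.985, -0.004, -0.005]
force: [0.5, 0.2, -0.4]
width: 0.0518
gripper_force: 0.0
```

```bash
python3 pawl.py|tail -1;python3 - <<'E'
from h import *
c=robot.camera("top");cv2.imwrite("pics/t7.png",cv2.resize(c["pixels"][100:340,200:440,::-1],None,fx=2.5,fy=2.5))
E
```

```text
block top z [0.063 0.065]
```

View pics/t7.png

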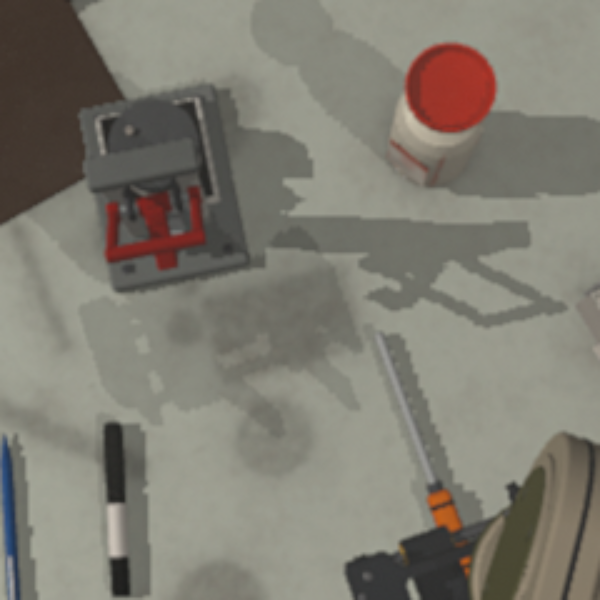

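The top view shows the pawl thrown back (155,230), the block standing on its lowered platform (150,140), and the rod on the table from (380,340) to (450,520). I'll hand it in.

```bash
python3 -c "
from station import robot
print(robot.finish_job())"
```

```text
the job is handed in; nothing more can be done
None
```

The pawl is thrown back at about 0.93 rad, the block has sunk about 62 mm to the bottom and still stands on its platform, and the rod lies on the table; handed in at about 20 s, after a first lift attempt in which the rod slipped in the grip.

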